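# Slide the terminal cover off the bench logger

### The arm

A 6-joint arm with a two-finger parallel gripper is mounted at the origin on the work surface. World frame = base frame: x ahead of the robot, y to its left, z up, the work surface at z = 0. Lengths are in m, angles in rad, forces in N, time in s.
With the tool pointing down it reaches from about 0.225 to 0.875 m from the base axis. Payload 3.4 kg.
Tool frame: the origin (TCP) lies at the very end of the fingers, on their centre line; the grasp point (between the pads) lies 19 mm behind it (arm.grasp_offset is the distance from the TCP to the grasp point, in m); z points along the fingers, y is the direction in which the jaws open and shut (so a half turn about z gives the same grasp; the last joint's range is limited). The gripper opens to 85 mm and grips with 20 to 120 N. Pads are 22 mm wide; open, the fingers measure 114 mm over their backs; the gripper's body (76 mm by 85 mm) begins 54 mm behind the grasp point. The pads swing forward as they close: fully open they stand 13 mm farther back than shut.
Start: joints at [-1.318, 0.276, 1.505, -0, 1.361, -0.121], TCP at [0.21, -0.535, 0.231] pointing down, gripper open.
Joint ranges: [-2.89, 2.89], [-0.75, 2.08], [0.22, 2.7], [-1.18, 4.32], [0.11, 2.71], [-2.7, 2.7]. Speed limits (rad/s): [2.57, 2.57, 3.14, 3.14, 3.14, 3.14].

### API

Orientations are given as a unit quaternion [x, y, z, w].
In Python, from plant import arm gives the robot as it stands.
- The arm moves only by the tool step_arm, never from a script. Its argument "motion" is a list of rows, each an object of numbers: "x", "y", "z": the shift along the tool's x, y, z in m; "spin": the turn about the tool's z in rad; "gripper": the closure, from 0 (fully open) to 1 (shut). A call has 1 to 10 rows; each row shifts and turns the commanded pose from where the row before left it, along the tool's axes as they then stand; what a row does not reach is not made up. A row lasts 1/10 s, in which the tool goes at most 50 mm and 8.59 degrees, less where a joint would pass 70% of its speed; a pose out of reach is approached as far as the arm can. A call with a gripper value outside its range is refused whole. The fingers move at their own pace and stop on an object; "force" is the grip in N (left out, the last holds). Time passes only in rows, so rows that do not move let the fingers close. It gives the time, the measured TCP pose, the force and the opening at its end, in the units of the state.
- arm.observe(): the state, without advancing time (a new reading comes with each control period).
- arm.snapshot(name): name is "side" or "top" or "wrist"; returns a dict with "img" (420x560x3 uint8, red, green, blue), "depth" (420x560 float32, m along the optical axis (not along the pixel's ray), 0 where there is no reading), "fx", "fy", "cx", "cy" (pixels), "k1" (the pictures are not rectified: a ray, as slopes to the right and down, at radius r is drawn at 1 + k1 r^2 times it, then the intrinsics apply), "R" (3x3) and "t" (3): a world point X has camera coordinates R X + t; the wrist camera has in their place "tool_from_camera" (4x4, takes a point from camera to tool coordinates, whose origin is the TCP and whose axes are the flange's). Camera axes: x right, y down, z forward; pixel columns grow to the right and rows downward; lengths in m; the calibration is good to about 2 mm. A picture is of the moment at which its call begins: read the wrist's pose just before it.
- arm.sign_off(): hands the job in, once; it reports no verdict.
The state is a dict: "time_s": time; "joints": joint angles; "qd": joint speeds; "joint_efforts": joint torques, N m; "tool_pos": TCP position; "orientation": TCP orientation; "wrist_force": force on the tool from outside, world axes, zero at the start; "ft_torque": the same for the moment, N m; "gripper_width": finger opening in m.
Only numpy, scipy, OpenCV 4.12 (cv2) and the standard library are available. Lean on these libraries where they do the work, as an engineer would, in place of code of your own. Each camera call takes 0.05 s, during which the arm holds its last target.

### The job

Lay open the logger's wiring terminals without picking anything up: with the fingertips press the snap tab behind the grey terminal cover fully in and, keeping it in as the cover starts to move, push the cover along its guide rails until it is completely clear of the rails and the wiring compartment. Leave the cover lying flat on the plain part of the logger's deck, no part of it hanging over the edge. Do not disturb the jar, bottle, screwdriver and wrench around it.

Things in the scene. Friction and masses are not known exactly. Their poses are not given: they have to be found in the camera images.
- logger: Low off-white desktop data logger, fixed: 200 mm along its x, 360 mm along its y, flat top deck 60 mm above the bench (x -50 to 100 mm), navy control strip sloping down along its -x side. Origin: centre of its underside, on the bench, z up. Offsets in all entries are in this frame. The cover comes off towards +y.
- bay (a point): Centre of the wiring compartment's seat, at (25, -67, 60) mm, deck height. Opening 70 mm (x) by 90 mm (y -112 to -22 mm), 30 mm deep, terminal block inside, hidden by the cover at the start. A guide rail 5 mm wide, 8.5 mm tall runs along y from -118 to -22 mm on either side (at x = -27 and 77 mm), its lip overhanging the cover's flange.
- deck (a point): Middle of the plain flat deck where the cover is to lie, at (25, 79, 60) mm; this deck runs from y = -22 mm (end of compartment and rails) to the case's end at y = 180 mm.
- cover: Grey terminal cover, loose, about 90 g: hollow cap 84 mm wide (its x), 110 mm long (its y), 20.5 mm tall, flanges to 94 mm wide under the rails. Origin: centre of its underside, z up; on bay and parallel to the logger when seated. Once released it slides towards +y against under 10 N. Clear of rails and compartment after 105 mm, wholly on the deck up to 190 mm.
- cover_end (a point): Middle of the outer face of the cover's end wall beside the tab, 10 mm above the deck; seated at (25, -122, 70) mm. The upright wall, 84 mm wide and 20 mm tall, is where the cover is pushed. With the tab out, the tab's tooth inside this wall stops the cover after about 1.5 mm.
- tab (a joint): Snap tab's hinge (rad): 0 = out, catching, as at the start; grows as the pad is pressed down; 0.13 = fully in, hard stop. The cover is surely free above 0.11. Sprung: it comes back out when let go, so it must be kept in until the cover has gone about 4 mm (then the cover's wall holds it down and it may be let go).
- tab_pad (a point): Centre of the top of the tab's ridged grey thumb pad, 26 mm (x) by 24 mm (y), 4 mm behind the cover's -y end wall; at (25, -138, 72) mm when out. Pressed fully in it goes down about 9 mm (1 to 2 N to start, about 4 N at the stop) and still stands 3 mm above the deck, so a fingertip can slide off it along +y, low over the deck, against the cover's end wall.
- jar: White capped jar, 48 mm across, 65 mm tall, standing on the bench on the logger's far (+x) side; leave alone. Origin at the centre of its base.
- bottle: Amber glass bottle, 52 mm across, 95 mm tall, standing on the bench on the logger's far (+x) side; leave alone. Origin at the centre of its base.
- screwdriver: Screwdriver 160 mm long lying on the bench beyond the logger's +y end; leave alone. Origin near its middle, x along the shaft.
- wrench: Open-ended wrench 140 mm long lying on the bench beyond the logger's -y end; leave alone. Origin near its middle, x along its length.
Things that resemble listed ones, but are neither listed nor needed, are in the scene too. There is more than one size of the cover; the job needs the smallest.

How it is judged:
By the outcome, as a careful person would: the job done as asked, in the order asked, and still so for the second after the job is handed in, with the robot touching nothing.
It also fails if it takes over 35 s, if anything falls off the work surface, if the arm or the gripper's body presses on something with over 40 N, if the wrist force passes 120 N, or if a joint passes its speed limit or range.

## Working session

There is one attempt and no reset: what is moved stays moved. The work goes in short steps, Python scripts to look and compute and a tool call to move; the robot and the scene stay as the last step left them, time stands still between calls to the robot, and variables do not carry over. Pictures are saved under pics/ and viewed, and the job is handed in when it is done.

Besides the shell and the picture viewer there is one more tool, called after "Request:" as a command line: name --argument value ..., lists and objects as JSON in quotes. step_arm: Moves the arm, as the interface text tells. Its arguments: {"type":"object","properties":{"motion":{"type":"array","items":{"type":"object","properties":{"x":{"type":"number"},"y":{"type":"number"},"z":{"type":"number"},"spin":{"type":"number"},"gripper":{"type":"number"}}}},"force":{"type":"number"}},"required":["motion"]}

```bash
ls; mkdir -p pics; cat > h.py <<'E'
import numpy as np, cv2, pickle
from plant import arm
def snap(n):
    o=arm.observe(); s=arm.snapshot(n); s['obs']=o; return s
def save(s,f): cv2.imwrite('pics/'+f,cv2.cvtColor(s['img'],cv2.COLOR_RGB2BGR))
E
python3 - <<'E'
from h import *
print(arm.observe())
for n in('top','side'):
    s=snap(n); save(s,n+'0.png'); pickle.dump(s,open(n+'0.pkl','wb'))
    print({k:v for k,v in s.items() if k not in('img','depth','obs')}, (s['depth']>0).mean())
E
```

```text
pics
{'time_s': 0.0, 'joints': array([-1.31801399e+00,  2.76605856e-01,  1.50617472e+00, -1.05573734e-05,
        1.36070264e+00, -1.20997098e-01]), 'qd': array([ 0.0008501 , -0.00062354, -0.00011374, -0.00090666,  0.00089119,
       -0.00032461]), 'joint_efforts': array([-5.93475716e-05, -4.16781735e+01, -2.45809472e+01, -2.03191494e-04,
        1.11388150e-02,  1.16901177e-06]), 'tool_pos': array([ 0.20980787, -0.53476459,  0.23041696]), 'orientation': array([ 9.82586244e-01,  1.85804681e-01, -6.73922210e-05, -9.42887784e-04]), 'wrist_force': array([0.31142241, 0.60373961, 0.04174494]), 'ft_torque': array([ 0.05796767,  0.0202786 , -0.05397084]), 'gripper_width': 0.08533717835387009}
{'fx': 393.80050758187036, 'fy': 393.80050758187036, 'cx': 276.9736263228627, 'cy': 208.71383794179627, 'k1': 0.02644416312482286, 'R': array([[-0.00894341, -0.99995781, -0.00209454],
       [-0.99487766,  0.00910885, -0.10067505],
       [ 0.10068988,  0.00118344, -0.99491716]]), 't': array([0.07592383, 0.57687414, 1.10200181])} 0.9960756802721088
{'fx': 524.3422208826029, 'fy': 524.3422208826029, 'cx': 275.45014039089074, 'cy': 205.2612871042648, 'k1': -0.18942564769222192, 'R': array([[ 0.99975178, -0.01748483,  0.01380787],
       [-0.0014927 , -0.67093109, -0.7415182 ],
       [ 0.02222945,  0.74131353, -0.67079065]]), 't': array([-0.59340217,  0.09021951,  1.15489625])} 0.9958928571428571
```

View pics/top0.png

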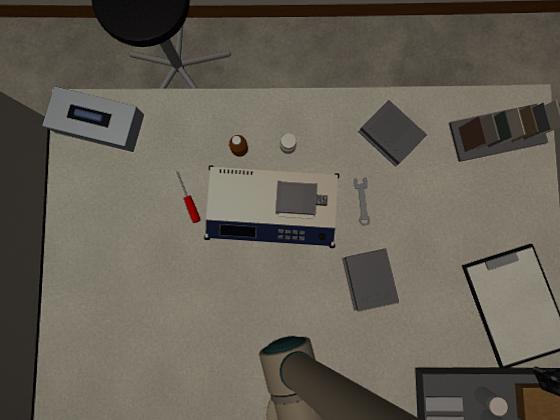

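View pics/side0.png

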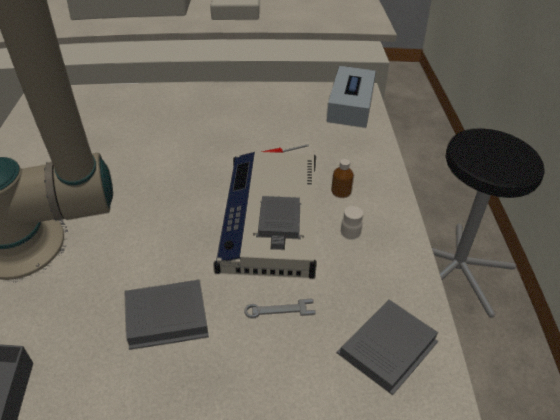

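```bash
cat >> h.py <<'E'
def und(s,px):
    px=np.asarray(px,float).reshape(-1,2)
    K=np.array([[s['fx'],0,s['cx']],[0,s['fy'],s['cy']],[0,0,1.]])
    return cv2.undistortPoints(px.reshape(-1,1,2),K,np.array([s['k1'],0,0,0.])).reshape(-1,2)
def RT(s):
    if 'R' in s: return s['R'],s['t']
    from scipy.spatial.transform import Rotation as Ro
    T=np.eye(4); T[:3,:3]=Ro.from_quat(s['obs']['orientation']).as_matrix(); T[:3,3]=s['obs']['tool_pos']
    M=np.linalg.inv(T@s['tool_from_camera']); return M[:3,:3],M[:3,3]
def ray(s,px,z):
    R,t=RT(s); u=und(s,px); d=np.c_[u,np.ones(len(u))]@R; c=-R.T@t
    return c+d*((z-c[2])/d[:,2])[:,None]
def dep(s,px):
    R,t=RT(s); u=und(s,px); p=np.asarray(px).reshape(-1,2).round().astype(int)
    z=s['depth'][p[:,1],p[:,0]]; return (np.c_[u,np.ones(len(u))]*z[:,None]-t)@R
def proj(s,X):
    R,t=RT(s); K=np.array([[s['fx'],0,s['cx']],[0,s['fy'],s['cy']],[0,0,1.]])
    return cv2.projectPoints(np.asarray(X,float).reshape(-1,3),cv2.Rodrigues(R)[0],t,K,np.array([s['k1'],0,0,0.]))[0].reshape(-1,2)
E
python3 - <<'E'
from h import *
for n,(x,y,w,h) in dict(top=(195,155,160,100),side=(205,140,140,150)).items():
    s=pickle.load(open(n+'0.pkl','rb')); i=s['img'][y:y+h,x:x+w,::-1]
    k=min(800//w,600//h); cv2.imwrite(f'pics/{n}z.png',cv2.resize(i,None,fx=k,fy=k,interpolation=cv2.INTER_CUBIC)); print(n,k)
    # cream + navy mask
s=pickle.load(open('top0.pkl','rb'))
print(dep(s,[[297,198],[250,190],[230,210],[297,230],[360,200]]))
E
```

```text
top 5
side 4
[[ 0.60119215  0.01542927  0.08241703]
 [ 0.62750026  0.14571797  0.06275515]
 [ 0.57181964  0.20163588  0.06193015]
 [ 0.51461175  0.0154236   0.05712638]
 [ 0.60310562 -0.17263122  0.00797874]]
```

View pics/topz.png

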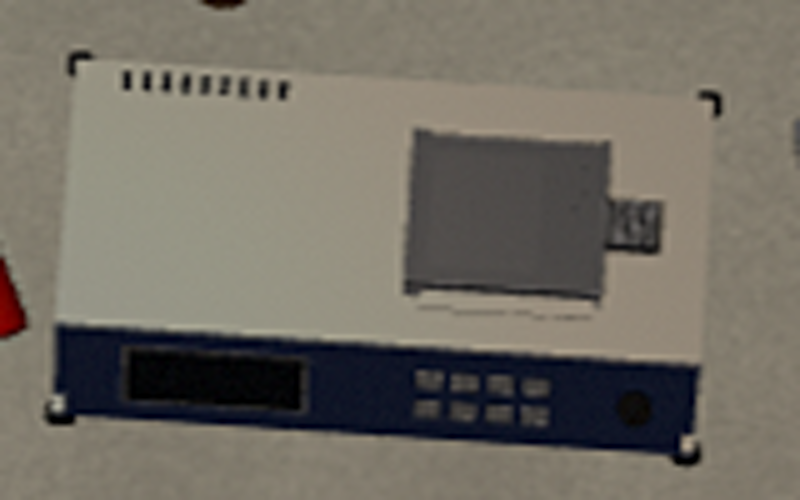

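View pics/sidez.png

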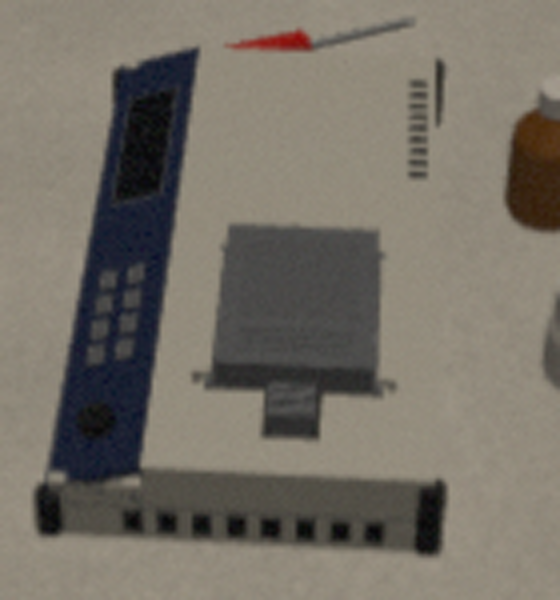

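```bash
python3 - <<'E'
from h import *
s=pickle.load(open('top0.pkl','rb'))
o=np.array([195,155])
f=lambda p:np.array(p)/5+o-0.4
C=ray(s,f([[412,128],[610,142],[603,297],[405,290]]),.0805); print(C.round(4)); print(np.linalg.norm(np.roll(C,-1,0)-C,axis=1))
D=ray(s,f([[72,58],[716,95],[698,364],[56,325]]),.060);print(D.round(4)); print(np.linalg.norm(np.roll(D,-1,0)-D,axis=1))
T=ray(s,f([[612,200],[664,202],[660,252],[607,250]]),.072);print(T.round(4),T.mean(0)); print(np.linalg.norm(np.roll(T,-1,0)-T,axis=1))
for P in(C,D):
  for a,b in((1,0),(2,3)):
    d=P[b]-P[a]; print('yaw',np.degrees(np.arctan2(-d[0],d[1])))
print(-s['R'].T@s['t'])
s=pickle.load(open('side0.pkl','rb'));o=np.array([205,140])
f=lambda p:np.array(p)/4+o-0.4
print('side pad',ray(s,f([[292,395]]),.072),'cover top front corners',ray(s,f([[213,365],[379,372],[380,232],[230,224]]),.0805))
E
```

```text
[[ 0.6515  0.0699  0.0805]
 [ 0.6426 -0.0393  0.0805]
 [ 0.5568 -0.0338  0.0805]
 [ 0.5617  0.0745  0.0805]]
[0.10950635 0.08595127 0.10844077 0.08991906]
[[ 0.6968  0.2614  0.06  ]
 [ 0.6722 -0.1015  0.06  ]
 [ 0.5208 -0.0878  0.06  ]
 [ 0.5458  0.2691  0.06  ]]
[0.3637779  0.15205704 0.35783364 0.15121493]
[[ 0.6115 -0.0406  0.072 ]
 [ 0.6101 -0.0694  0.072 ]
 [ 0.5823 -0.0666  0.072 ]
 [ 0.5836 -0.0374  0.072 ]] [ 0.59688597 -0.05350406  0.072     ]
[0.02880523 0.02799442 0.02928533 0.02805403]
yaw -4.638307327557253
yaw -2.554952685446246
yaw -3.870054631522408
yaw -4.002131578888157
[0.46363778 0.06936182 1.15463636]
side pad [[ 0.59615627 -0.04845964  0.072     ]] cover top front corners [[ 0.55529502 -0.03488128  0.0805    ]
 [ 0.64125584 -0.04033986  0.0805    ]
 [ 0.64742966  0.0694807   0.0805    ]
 [ 0.56397005  0.07638408  0.0805    ]]
```

Request:
step_arm --motion '[{"spin": -0.141,"gripper": 1},{"spin": -0.141,"gripper": 1},{"spin": -0.141,"gripper": 1},{"spin": -0.141,"gripper": 1},{"spin": -0.141,"gripper": 1},{"spin": -0.141,"gripper": 1},{"spin": -0.141,"gripper": 1},{"spin": -0.141,"gripper": 1},{"gripper": 1}]' --force 40

```text
schema error: expected keys x, y, z, spin, gripper
```

Request:
step_arm --motion '[{"x": 0,"y": 0,"z": 0,"spin": -0.141,"gripper": 1},{"x": 0,"y": 0,"z": 0,"spin": -0.141,"gripper": 1},{"x": 0,"y": 0,"z": 0,"spin": -0.141,"gripper": 1},{"x": 0,"y": 0,"z": 0,"spin": -0.141,"gripper": 1},{"x": 0,"y": 0,"z": 0,"spin": -0.141,"gripper": 1},{"x": 0,"y": 0,"z": 0,"spin": -0.141,"gripper": 1},{"x": 0,"y": 0,"z": 0,"spin": -0.141,"gripper": 1},{"x": 0,"y": 0,"z": 0,"spin": -0.141,"gripper": 1},{"x": 0,"y": 0,"z": 0,"spin": 0,"gripper": 1}]' --force 40

```text
time_s: 1.0
tool_pos: [0.2099, -0.535, 0.2308]
orientation: [0.731, 0.682, 0.0, -0.0]
wrist_force: [-0.2, -0.4, -0.1]
gripper_width: -0.0001
```

Request:
step_arm --motion '[{"x": 0.036,"y": 0.029,"z": 0,"spin": 0,"gripper": 1},{"x": 0.036,"y": 0.029,"z": 0,"spin": 0,"gripper": 1},{"x": 0.036,"y": 0.029,"z": 0,"spin": 0,"gripper": 1},{"x": 0.036,"y": 0.029,"z": 0,"spin": 0,"gripper": 1},{"x": 0.036,"y": 0.029,"z": 0,"spin": 0,"gripper": 1},{"x": 0.036,"y": 0.029,"z": 0,"spin": 0,"gripper": 1},{"x": 0.036,"y": 0.029,"z": 0,"spin": 0,"gripper": 1},{"x": 0.036,"y": 0.029,"z": 0,"spin": 0,"gripper": 1},{"x": 0.036,"y": 0.029,"z": 0,"spin": 0,"gripper": 1},{"x": 0.036,"y": 0.029,"z": 0,"spin": 0,"gripper": 1}]'

```text
time_s: 2.0
tool_pos: [0.525, -0.1945, 0.2312]
orientation: [0.732, 0.681, -0.0, 0.0]
wrist_force: [0.3, -0.7, 0.2]
gripper_width: -0.0002
```

Request:
step_arm --motion '[{"x": 0.036,"y": 0.029,"z": 0,"spin": 0,"gripper": 1},{"x": 0.036,"y": 0.029,"z": 0,"spin": 0,"gripper": 1},{"x": 0,"y": 0,"z": 0,"spin": 0,"gripper": 1},{"x": 0,"y": 0,"z": 0,"spin": 0,"gripper": 1}]'

```text
time_s: 2.4
tool_pos: [0.587, -0.1275, 0.2306]
orientation: [0.731, 0.682, -0.001, -0.0]
wrist_force: [-0.2, 0.0, 0.1]
gripper_width: 0.0
```

```bash
python3 - <<'E'
from h import *
s=snap('wrist'); save(s,'w1.png'); pickle.dump(s,open('w1.pkl','wb')); print(s['obs']['tool_pos'],s['obs']['orientation'],s['tool_from_camera'],s['fx'],s['k1'])
E
```

```text
[ 0.5870106  -0.1275074   0.23064046] [ 7.31001461e-01  6.82375437e-01 -6.74474607e-04 -4.15309363e-04] [[-7.41121332e-04 -9.49815510e-01 -3.12809763e-01  8.11872313e-02]
 [ 9.99999336e-01 -4.27831476e-04 -1.07017078e-03 -2.93642975e-04]
 [ 8.82634944e-04 -3.12810349e-01  9.49815196e-01 -1.41987496e-01]
 [ 0.00000000e+00  0.00000000e+00  0.00000000e+00  1.00000000e+00]] 302.0428058974768 -0.057803566572614894
```

View pics/w1.png

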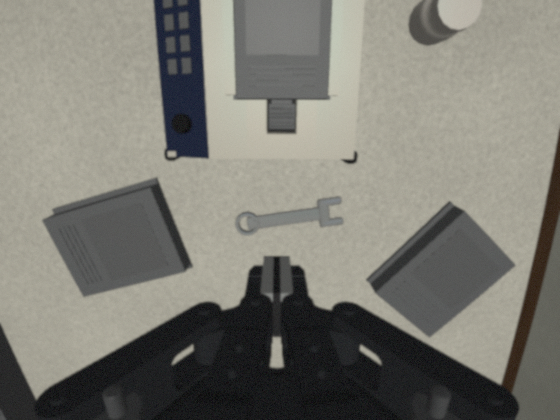

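```bash
python3 - <<'E'
from h import *
s=pickle.load(open('w1.pkl','rb'))
i=s['img'][75:175,155:365,::-1]; cv2.imwrite('pics/w1z.png',cv2.resize(i,None,fx=3.8,fy=3.8,interpolation=cv2.INTER_CUBIC))
E
```

```text
(no output)
```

View pics/w1z.png

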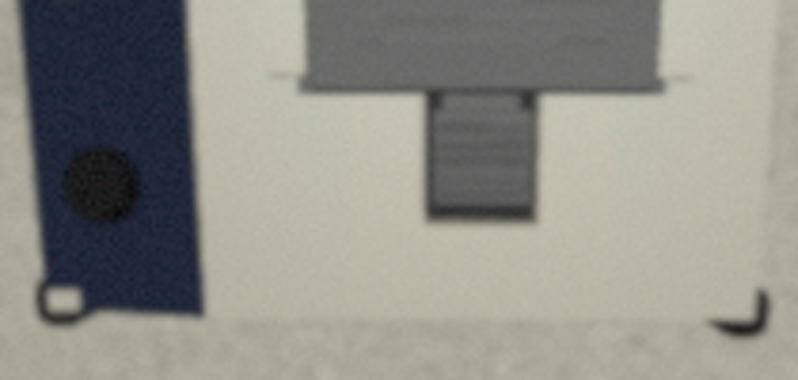

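```bash
python3 - <<'E'
from h import *
s=pickle.load(open('w1.pkl','rb'))
f=lambda p:np.array(p)/3.8+np.array([155,75])-.37
a=np.radians(-3.95);lx=np.array([np.cos(a),np.sin(a)]);ly=np.array([-np.sin(a),np.cos(a)])
T=ray(s,f([[430,105],[535,105],[535,208],[430,208]]),.072);print('pad',T.round(4),T.mean(0));print(np.linalg.norm(np.roll(T,-1,0)-T,axis=1))
E=ray(s,f([[308,80],[660,80]]),.0805);print('cov',E,E.mean(0),'yaw',np.degrees(np.arctan2(E[1,1]-E[0,1],E[1,0]-E[0,0])))
D=ray(s,f([[203,316],[767,318]]),.060);print('deck',D.round(4),np.degrees(np.arctan2(D[1,1]-D[0,1],D[1,0]-D[0,0])),np.linalg.norm(D[1]-D[0]))
end=D.mean(0)[:2]; print('pad from deck end',end+42*ly/1000,'cover end',end+58*ly/1000)
p=s['obs']['tool_pos'][:2]
for n,q in(('pad',T.mean(0)[:2]),('padDeck',end+.042*ly),('cov',E.mean(0)[:2]),('covDeck',end+.058*ly)):
    d=q-p; print(n,'tool x',d@ly,'tool y',d@lx)
E
```

```text
pad [[ 0.5845 -0.0366  0.072 ]
 [ 0.6105 -0.0384  0.072 ]
 [ 0.6092 -0.0633  0.072 ]
 [ 0.5826 -0.0615  0.072 ]] [ 0.59667572 -0.04997542  0.072     ]
[0.02605305 0.02494506 0.02668277 0.02494306]
cov [[ 0.55593601 -0.02906066  0.0805    ]
 [ 0.6402316  -0.03487069  0.0805    ]] [ 0.59808381 -0.03196567  0.0805    ] yaw -3.9428491900167466
deck [[ 0.5183 -0.0861  0.06  ]
 [ 0.6715 -0.0972  0.06  ]] -4.142530014120544 0.1536150825495865
pad from deck end [ 0.59777083 -0.04975116] cover end [ 0.59887301 -0.03378917]
pad tool x 0.07801360395256866 tool y 0.004301300004021358
padDeck tool x 0.07831276021975403 tool y 0.005378362964321326
cov tool x 0.09607756198924808 tool y 0.004465423609910631
covDeck tool x 0.09431276021975402 tool y 0.005378362964321393
```

Request:
step_arm --motion '[{"x": 0.038,"y": 0.0025,"z": 0.02,"spin": 0,"gripper": 1},{"x": 0.038,"y": 0.0025,"z": 0.02,"spin": 0,"gripper": 1},{"x": 0,"y": 0,"z": 0.04,"spin": 0,"gripper": 1},{"x": 0,"y": 0,"z": 0.03,"spin": 0,"gripper": 1},{"x": 0,"y": 0,"z": 0.02,"spin": 0,"gripper": 1},{"x": 0,"y": 0,"z": 0.01,"spin": 0,"gripper": 1},{"x": 0,"y": 0,"z": 0,"spin": 0,"gripper": 1},{"x": 0,"y": 0,"z": 0,"spin": 0,"gripper": 1}]'

```text
time_s: 3.25
tool_pos: [0.5976, -0.0539, 0.0923]
orientation: [0.732, 0.682, 0.0, 0.001]
wrist_force: [0.8, 0.0, 0.6]
gripper_width: 0.0001
```

```bash
python3 - <<'E'
from h import *
s=snap('wrist'); save(s,'w2.png'); o=s['obs'];print(o['tool_pos'],o['wrist_force'],o['ft_torque'])
s=snap('side'); i=s['img'][140:290,205:345,::-1];cv2.imwrite('pics/s2.png',cv2.resize(i,None,fx=4,fy=4,interpolation=cv2.INTER_CUBIC))
E
```

```text
[ 0.597621   -0.05391783  0.09229519] [0.80622296 0.00478299 0.61389909] [-0.01193964 -0.0418443   0.02109011]
```

View pics/w2.png

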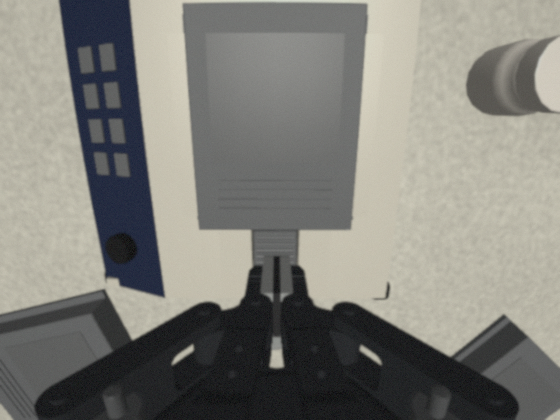

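View pics/s2.png

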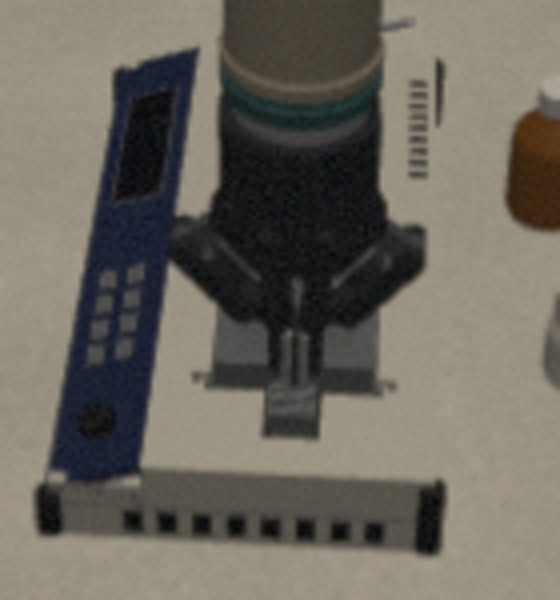

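Request:
step_arm --motion '[{"x": 0.002,"y": 0,"z": 0.01,"spin": 0,"gripper": 1},{"x": 0,"y": 0,"z": 0.006,"spin": 0,"gripper": 1},{"x": 0,"y": 0,"z": 0.003,"spin": 0,"gripper": 1},{"x": 0,"y": 0,"z": 0.002,"spin": 0,"gripper": 1},{"x": 0,"y": 0,"z": 0,"spin": 0,"gripper": 1}]'

```text
time_s: 3.85
tool_pos: [0.5968, -0.051, 0.0701]
orientation: [0.731, 0.682, -0.001, -0.0]
wrist_force: [-1.6, -1.2, 3.2]
gripper_width: 0.0
```

Request:
step_arm --motion '[{"x": 0,"y": 0,"z": 0.002,"spin": 0,"gripper": 1},{"x": 0,"y": 0,"z": 0.002,"spin": 0,"gripper": 1},{"x": 0,"y": 0,"z": 0,"spin": 0,"gripper": 1}]'

```text
time_s: 4.15
tool_pos: [0.5972, -0.0514, 0.0664]
orientation: [0.731, 0.682, -0.0, 0.0]
wrist_force: [-2.6, -1.6, 4.7]
gripper_width: 0.0003
```

Request:
step_arm --motion '[{"x": 0,"y": 0,"z": 0.0015,"spin": 0,"gripper": 1},{"x": 0,"y": 0,"z": 0,"spin": 0,"gripper": 1}]'

```text
time_s: 4.35
tool_pos: [0.5973, -0.0514, 0.0649]
orientation: [0.731, 0.682, -0.0, 0.0]
wrist_force: [-2.2, -3.6, 5.6]
gripper_width: 0.0
```

Request:
step_arm --motion '[{"x": 0,"y": 0,"z": 0.0015,"spin": 0,"gripper": 1},{"x": 0,"y": 0,"z": 0,"spin": 0,"gripper": 1}]'

```text
time_s: 4.55
tool_pos: [0.5975, -0.0515, 0.064]
orientation: [0.731, 0.682, -0.0, 0.001]
wrist_force: [-3.4, -3.5, 7.5]
gripper_width: -0.0003
```

Request:
step_arm --motion '[{"x": 0,"y": 0,"z": 0.001,"spin": 0,"gripper": 1},{"x": 0,"y": 0,"z": 0,"spin": 0,"gripper": 1}]'

```text
time_s: 4.75
tool_pos: [0.5975, -0.0515, 0.0639]
orientation: [0.731, 0.682, -0.0, 0.001]
wrist_force: [-4.4, -3.2, 12.6]
gripper_width: -0.0
```

Request:
step_arm --motion '[{"x": 0.002,"y": 0,"z": 0,"spin": 0,"gripper": 1},{"x": 0.002,"y": 0,"z": 0,"spin": 0,"gripper": 1},{"x": 0,"y": 0,"z": 0,"spin": 0,"gripper": 1}]'

```text
time_s: 5.05
tool_pos: [0.5984, -0.0494, 0.0641]
orientation: [0.731, 0.683, -0.001, 0.003]
wrist_force: [-3.4, -8.1, 11.5]
gripper_width: 0.0001
```

Request:
step_arm --motion '[{"x": 0.002,"y": 0,"z": 0,"spin": 0,"gripper": 1},{"x": 0.002,"y": 0,"z": 0,"spin": 0,"gripper": 1},{"x": 0,"y": 0,"z": 0,"spin": 0,"gripper": 1}]'

```text
time_s: 5.35
tool_pos: [0.5998, -0.0449, 0.0642]
orientation: [0.731, 0.683, 0.0, 0.003]
wrist_force: [-2.5, -6.7, 10.7]
gripper_width: -0.0001
```

Request:
step_arm --motion '[{"x": 0.002,"y": 0,"z": 0,"spin": 0,"gripper": 1},{"x": 0,"y": 0,"z": 0,"spin": 0,"gripper": 1}]'

```text
time_s: 5.55
tool_pos: [0.6002, -0.0429, 0.0642]
orientation: [0.731, 0.683, 0.001, 0.003]
wrist_force: [-1.0, -6.7, 10.7]
gripper_width: 0.0001
```

```bash
python3 - <<'E'
from h import *
s=snap('wrist'); save(s,'w3.png')
s=snap('side'); i=s['img'][140:290,205:345,::-1];cv2.imwrite('pics/s3.png',cv2.resize(i,None,fx=4,fy=4,interpolation=cv2.INTER_CUBIC))
E
```

```text
(no output)
```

View pics/w3.png

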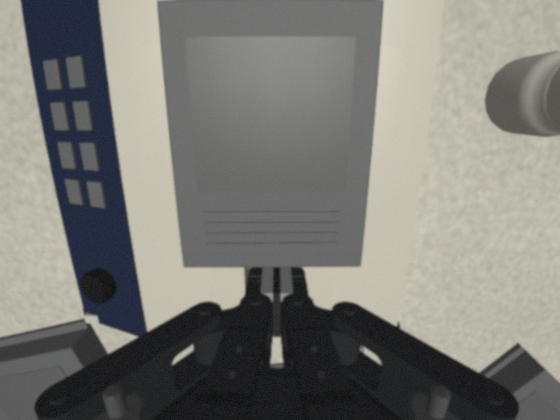

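View pics/s3.png

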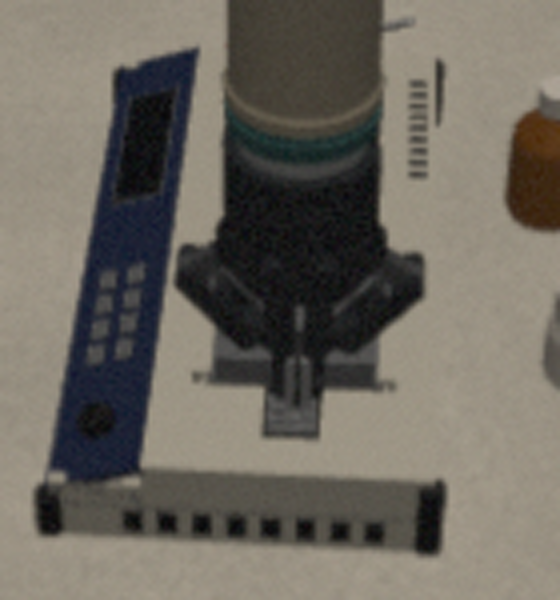

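Request:
step_arm --motion '[{"x": 0.002,"y": 0,"z": 0,"spin": 0,"gripper": 1},{"x": 0.002,"y": 0,"z": 0,"spin": 0,"gripper": 1},{"x": 0.002,"y": 0,"z": 0,"spin": 0,"gripper": 1},{"x": 0,"y": 0,"z": 0,"spin": 0,"gripper": 1}]'

```text
time_s: 6.05
tool_pos: [0.6011, -0.0367, 0.0642]
orientation: [0.731, 0.683, 0.001, 0.003]
wrist_force: [-0.4, -6.3, 10.1]
gripper_width: -0.0003
```

```bash
python3 - <<'E'
from h import *
s=snap('wrist'); save(s,'w4.png')
m=s['img'].astype(int)
o=s['obs']; print(o['tool_pos'])
for c in (205,340):
    g=m[230:310,c].sum(1); print(c,230+np.argmax(np.diff(g)), ray(s,[[c,230.5+np.argmax(np.diff(g))]],.0805))
E
```

```text
[ 0.60108323 -0.03670225  0.06422138]
205 267 [[ 0.56805544 -0.02214408  0.0805    ]]
340 266 [[ 0.63120725 -0.02614965  0.0805    ]]
```

View pics/w4.png

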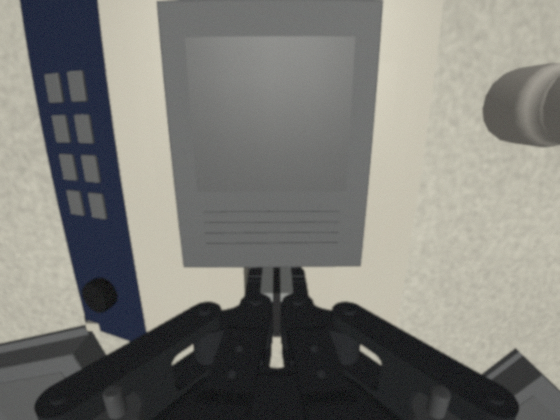

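Request:
step_arm --motion '[{"x": 0.004,"y": -0.0005,"z": -0.0005,"spin": 0,"gripper": 1},{"x": 0.006,"y": -0.0005,"z": -0.0005,"spin": 0,"gripper": 1},{"x": 0.008,"y": -0.0005,"z": 0,"spin": 0,"gripper": 1},{"x": 0.008,"y": -0.0005,"z": 0,"spin": 0,"gripper": 1},{"x": 0.008,"y": 0,"z": 0,"spin": 0,"gripper": 1},{"x": 0.008,"y": 0,"z": 0,"spin": 0,"gripper": 1},{"x": 0.006,"y": 0,"z": 0,"spin": 0,"gripper": 1},{"x": 0.004,"y": 0,"z": 0,"spin": 0,"gripper": 1},{"x": 0,"y": 0,"z": 0,"spin": 0,"gripper": 1}]'

```text
time_s: 7.0
tool_pos: [0.5997, 0.018, 0.0631]
orientation: [0.731, 0.683, -0.0, -0.0]
wrist_force: [-0.4, -0.5, -0.5]
gripper_width: 0.0001
```

```bash
python3 - <<'E'
from h import *
s=snap('wrist'); save(s,'w5.png')
o=s['obs']; print(o['tool_pos'],o['wrist_force'])
E
```

```text
[0.59972839 0.01797997 0.06305885] [-0.42995761 -0.5319777  -0.52346397]
```

View pics/w5.png

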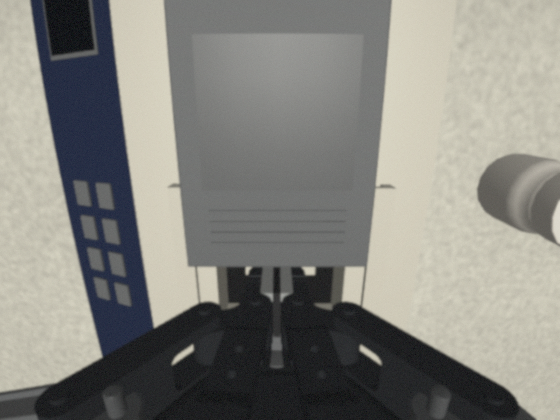

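Request:
step_arm --motion '[{"x": 0.006,"y": 0,"z": 0,"spin": 0,"gripper": 1},{"x": 0.008,"y": 0,"z": 0,"spin": 0,"gripper": 1},{"x": 0.01,"y": 0,"z": 0,"spin": 0,"gripper": 1},{"x": 0.01,"y": 0,"z": 0,"spin": 0,"gripper": 1},{"x": 0.01,"y": 0,"z": 0,"spin": 0,"gripper": 1},{"x": 0.01,"y": 0,"z": 0,"spin": 0,"gripper": 1},{"x": 0.01,"y": 0,"z": 0,"spin": 0,"gripper": 1},{"x": 0.008,"y": 0,"z": 0,"spin": 0,"gripper": 1},{"x": 0.005,"y": 0,"z": 0,"spin": 0,"gripper": 1},{"x": 0.002,"y": 0,"z": 0,"spin": 0,"gripper": 1}]'

```text
time_s: 8.05
tool_pos: [0.6055, 0.0965, 0.0633]
orientation: [0.731, 0.683, -0.0, 0.0]
wrist_force: [-0.8, -1.6, 0.2]
gripper_width: -0.0002
```

Request:
step_arm --motion '[{"x": 0,"y": 0,"z": 0,"spin": 0,"gripper": 1},{"x": -0.005,"y": 0,"z": 0,"spin": 0,"gripper": 1},{"x": -0.01,"y": 0,"z": 0,"spin": 0,"gripper": 1},{"x": 0,"y": 0,"z": -0.02,"spin": 0,"gripper": 1},{"x": 0,"y": 0,"z": -0.04,"spin": 0,"gripper": 1},{"x": 0,"y": 0,"z": -0.04,"spin": 0,"gripper": 1},{"x": -0.04,"y": 0,"z": -0.02,"spin": 0,"gripper": 1},{"x": -0.04,"y": -0.02,"z": 0,"spin": 0,"gripper": 1},{"x": -0.04,"y": -0.02,"z": 0,"spin": 0,"gripper": 1},{"x": 0,"y": 0,"z": 0,"spin": 0,"gripper": 1}]'

```text
time_s: 9.05
tool_pos: [0.553, -0.041, 0.1836]
orientation: [0.733, 0.68, -0.002, 0.0]
wrist_force: [0.6, 0.1, 1.0]
gripper_width: 0.0002
```

```bash
python3 - <<'E'
from h import *
s=snap('wrist'); save(s,'w6.png'); pickle.dump(s,open('w6.pkl','wb'))
o=s['obs']; print(o['tool_pos'],o['wrist_force'])
s=snap('side'); pickle.dump(s,open('s6.pkl','wb')); i=s['img'][140:290,205:375,::-1];cv2.imwrite('pics/s6.png',cv2.resize(i,None,fx=4,fy=4,interpolation=cv2.INTER_CUBIC))
E
```

```text
[ 0.55304573 -0.04099487  0.18358012] [0.6006606  0.11195021 1.01636923]
```

View pics/w6.png

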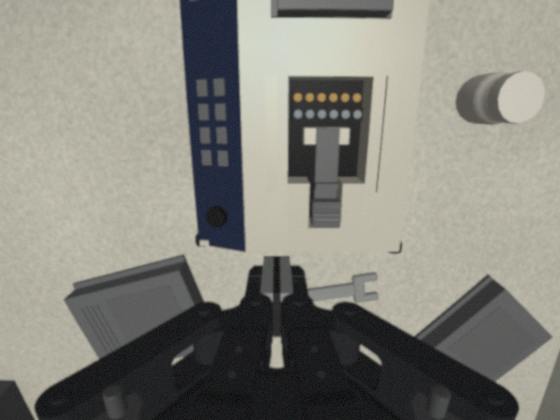

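View pics/s6.png

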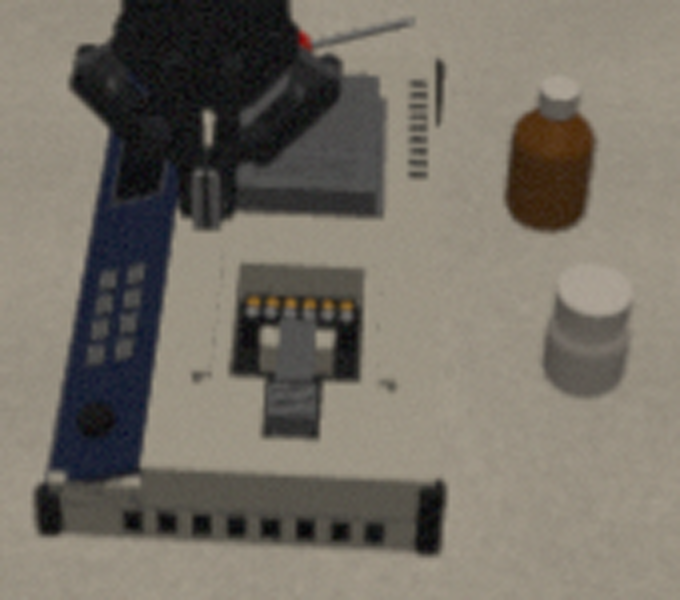

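Request:
step_arm --motion '[{"x": -0.03,"y": -0.035,"z": 0,"spin": 0,"gripper": 1},{"x": -0.03,"y": -0.035,"z": 0,"spin": 0,"gripper": 1},{"x": -0.03,"y": -0.035,"z": 0,"spin": 0,"gripper": 1},{"x": -0.03,"y": -0.035,"z": 0,"spin": 0,"gripper": 1},{"x": -0.03,"y": -0.035,"z": 0,"spin": 0,"gripper": 1},{"x": -0.03,"y": -0.035,"z": 0,"spin": 0,"gripper": 1},{"x": 0,"y": 0,"z": 0,"spin": 0,"gripper": 1},{"x": 0,"y": 0,"z": 0,"spin": 0,"gripper": 1}]'

```text
time_s: 9.95
tool_pos: [0.3346, -0.2015, 0.1835]
orientation: [0.732, 0.681, 0.001, 0.0]
wrist_force: [0.2, 0.3, -0.3]
gripper_width: -0.0002
```

```bash
python3 - <<'E'
from h import *
s=snap('top'); pickle.dump(s,open('t7.pkl','wb')); i=s['img'][155:255,195:355,::-1];cv2.imwrite('pics/t7.png',cv2.resize(i,None,fx=5,fy=5,interpolation=cv2.INTER_CUBIC))
save(s,'t7full.png')
s=snap('side'); save(s,'s7.png')
E
```

```text
(no output)
```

View pics/t7.png

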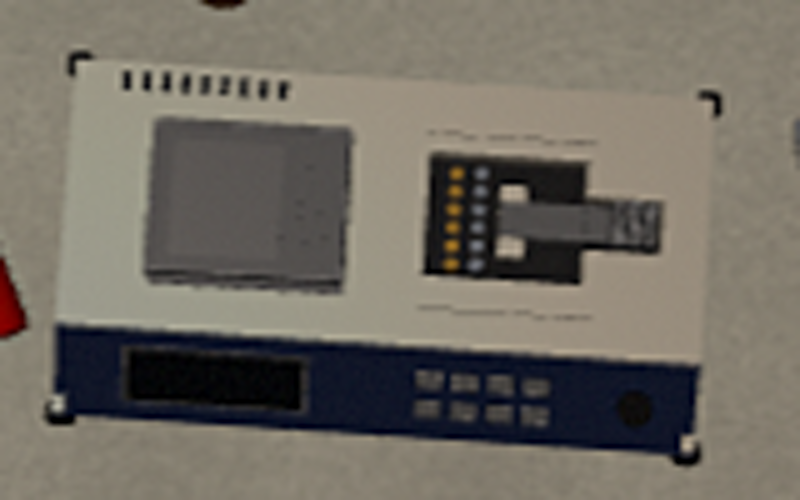

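View pics/s7.png

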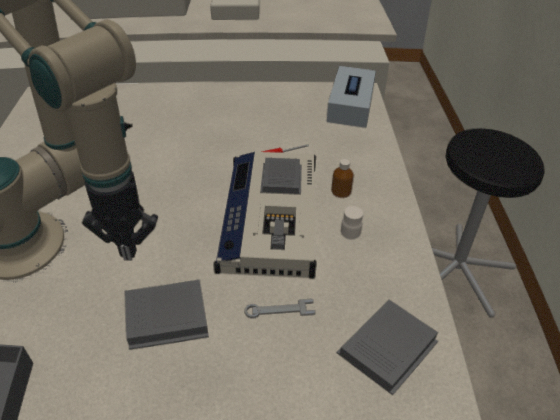

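```bash
python3 - <<'E'
from h import *
s=pickle.load(open('t7.pkl','rb')); f=lambda p:np.array(p)/5+np.array([195,155])-.4
C=ray(s,f([[155,118],[353,130],[346,284],[147,272]]),.0805); a=np.radians(-3.95)
lx=np.array([np.cos(a),np.sin(a)]);ly=np.array([-np.sin(a),np.cos(a)])
d=C.mean(0)[:2]-np.array([.6089,.0853]); print('local mm',25+1000*d@lx,1000*d@ly)
print(dep(s,f([[200,190],[320,200],[180,250]]))[:,2])
t0=pickle.load(open('top0.pkl','rb'))['img'].astype(int); D=abs(s['img']-t0).max(2)
for n,(x0,y0,x1,y1) in dict(bottle=(225,128,252,160),jar=(276,128,302,158),sd=(170,165,205,226),wr=(350,172,375,230)).items(): print(n,(D[y0:y1,x0:x1]>45).sum())
arm.sign_off()
E
```

```text
local mm 22.798535940987797 73.93988632189327
[0.07913953 0.08311093 0.08020632]
bottle 0
jar 0
sd 0
wr 0
the job is handed in; nothing more can be done
```

The cover is off and lying flat on the plain part of the logger's deck, the wiring terminals are open, and the job is handed in. The robot took about 10 s of the 35 s allowed.

**What I did:** With the gripper shut, I pressed the tab pad down to its hard stop. The force rose to about 12.6 N at a fingertip height of about 64 mm. I then slid the fingertips forward against the cover's end wall, keeping the tab pressed until the cover had moved about 8 mm. After that I pushed it on to about 140 mm of travel, backed off and moved the arm clear.

**Last checks:**
- **Cover position:** The top camera puts the cover's centre at about (23, 74) mm in the logger frame. That is clear of the rails and compartment, and well inside the deck's edges.
- **Cover lying flat:** Its top read 79–83 mm high, against the expected 80.5 mm.
- **Surroundings:** The top pictures from before and after show no change at the jar, bottle, screwdriver or wrench.
- **Disagreements:** Position estimates from the different cameras differed by 2–5 mm. The fingertips drifted about 2 mm sideways at the start of the push, which I corrected; neither affected the result.

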